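Return three mixed-up sample tubes to their racks

TASK

The red-, blue- and yellow-capped sample tubes have been put back in each other's racks. Move each one to the middle well of the rack of its own colour, standing fully down in the well, and use the free well of the green rack on the way. Keep the tubes upright, lower them in gently rather than dropping them, and do not knock the racks or the white-capped tubes.

Things in the scene. Friction and masses are not known exactly. Their poses are not given: they have to be found in the camera images.
- red_tube_mid (a point): centre (half-way up) of the loose tube with the only red cap; z up along the tube. Conical 50 ml tube, 117 mm tall, 30 to 55 g: clear body 29 mm across, its lowest 15 mm tapering to a 7 mm tip, so it cannot stand on the bench; hold it by the cap (35 mm across, the top 16 mm). Starts in the middle well of the blue rack.
- blue_tube_mid (a point): centre (half-way up) of the loose tube with the only blue cap; z up along the tube. Conical 50 ml tube, 117 mm tall, 30 to 55 g: clear body 29 mm across, its lowest 15 mm tapering to a 7 mm tip, so it cannot stand on the bench; hold it by the cap (35 mm across, the top 16 mm). Starts in the middle well of the yellow rack.
- yellow_tube_mid (a point): centre (half-way up) of the loose tube with the only yellow cap; z up along the tube. Conical 50 ml tube, 117 mm tall, 30 to 55 g: clear body 29 mm across, its lowest 15 mm tapering to a 7 mm tip, so it cannot stand on the bench; hold it by the cap (35 mm across, the top 16 mm). Starts in the middle well of the red rack.
- red_rack: red plastic rack, fixed; 56 mm (its x) by 174 mm (its y) and 75 mm high. Origin: underside, below the middle of its three wells (a row along y). Its middle well, a 35 mm hole, is the red-capped tube's place; a tube fully down there has its centre 60 mm, its cap's top 118 mm above the bench. The outer wells hold fast white-capped tubes, as tall, 28 mm from the middle axis to each cap: fingers fit only at the long sides, closing along x.
- blue_rack: blue plastic rack, fixed; 56 mm (its x) by 174 mm (its y) and 75 mm high. Origin: underside, below the middle of its three wells (a row along y). Built and filled like the red rack; its middle well is the place of the blue-capped tube.
- yellow_rack: yellow plastic rack, fixed; 56 mm (its x) by 174 mm (its y) and 75 mm high. Origin: underside, below the middle of its three wells (a row along y). Built and filled like the red rack; its middle well is the place of the yellow-capped tube.
- green_rack: green plastic rack, fixed; 56 mm (its x) by 174 mm (its y) and 75 mm high. Origin: underside, below the middle of its three wells (a row along y). Built like the red rack, with white-capped tubes in the outer wells; its middle well is empty at the start: the free spot.
There are look-alikes about, which are no part of the job. Several things have the shape of the yellow_rack; the one meant has the colours described above.

How it is judged:
By the outcome, as a careful person would: the job done as asked, in the order asked, and still so for the second after the job is handed in, with the robot touching nothing.
It also fails if it takes over 112 s, if anything falls off the work surface, if the arm or the gripper's body presses on something with over 40 N, if the wrist force passes 120 N, or if a joint passes its speed limit or range.

ROBOT

A 6-joint arm with a two-finger parallel gripper is mounted at the origin on the work surface. World frame = base frame: x ahead of the robot, y to its left, z up, the work surface at z = 0. Lengths are in m, angles in rad, forces in N, time in s.
With the tool pointing down it reaches from about 0.325 to 0.85 m from the base axis. Payload 4.4 kg.
Tool frame: the origin (TCP) lies at the very end of the fingers, on their centre line; the grasp point (between the pads) lies 19 mm behind it (ctrl.grasp_offset is the distance from the TCP to the grasp point, in m); z points along the fingers, y is the line along which they close (so a half turn about z gives the same grasp; the last joint's range is limited). The gripper opens to 94 mm and grips with 3 to 60 N. Pads are 16 mm wide; open, the fingers measure 119 mm over their backs; the gripper's body (75 mm by 177 mm) begins 78 mm behind the grasp point.
Start: joints at [-1.28, 0.207, 1.542, -0, 1.393, -0.15], TCP at [0.245, -0.52, 0.205] pointing down, gripper open.
Joint ranges: [-2.73, 2.73], [-0.86, 2.22], [0.23, 2.46], [-1.11, 4.25], [0.08, 2.63], [-2.82, 2.82]. Speed limits (rad/s): [2.79, 2.79, 3.14, 3.14, 3.14, 3.14].

INTERFACE

Orientations are given as a unit quaternion [w, x, y, z].
In Python, from cell import ctrl, eyes gives the robot as it stands.
- The arm moves only by the tool jog_arm, never from a script. Its argument "targets" is a list of rows, each an object of numbers: "wx", "wy", "wz": the turn, a rotation vector about the tool's x, y, z in degrees; "x", "y", "z": the shift along the tool's x, y, z in mm; "fingers": the opening, from 0 (shut) to 1 (fully open). A call has 1 to 20 rows; each row is the pose to reach, as a shift and turn from the pose commanded when the call began, along the tool's axes at that moment; what a row does not reach only later rows make up. A row lasts 1/12 s, in which the tool goes at most 41.7 mm and 7.16 degrees, less where a joint would pass 70% of its speed; a pose out of reach is approached as far as the arm can. A call with a gripper value outside its range is refused whole. The fingers move at their own pace and stop on an object; "newtons" is the grip in N (left out, the last holds). Time passes only in rows, so rows that repeat a pose let the fingers close. It gives the time, the measured TCP pose, the force, the opening and the grip force at its end, in the units of the state.
- ctrl.read_state(): the state, without advancing time (a new reading comes with each control period).
- eyes.get_image(name): name is "side" or "top"; returns a dict with "image" (420x560x3 uint8, blue, green, red), "z_map" (420x560 float32, m along the optical axis (not along the pixel's ray), 0 where there is no reading), "mtx" (3x3 intrinsics, pixels), "extrinsics" (4x4, takes a point from world to camera coordinates). Camera axes: x right, y up, looking along -z (the intrinsics and any distortion apply to the point x, -y, -z); pixel columns grow to the right and rows downward; lengths in m; the calibration is good to about 2 mm. A picture is of the moment at which its call begins.
- ctrl.hand_in(): hands the job in; it is judged then, once.
The state is a dict: "time": time; "joint_pos": joint angles; "qd": joint speeds; "tau": joint torques, N m; "tool_pos": TCP position; "eef_rot": TCP orientation; "contact_force": force on the tool from outside, world axes, zero at the start; "wrist_torque": the same for the moment, N m; "finger_gap": finger opening in m; "finger_force": force on a finger pad.
Only numpy, scipy, OpenCV 4.12 (cv2) and the standard library are available. Lean on these libraries where they do the work, as an engineer would, in place of code of your own. Each camera call takes 0.05 s, during which the arm holds its last target. There are 200 camera calls.

## Working session

There is one attempt and no reset: what is moved stays moved. The work goes in short steps, Python scripts to look and compute and a tool call to move; the robot and the scene stay as the last step left them, time stands still between calls to the robot, and variables do not carry over. Pictures are saved under pics/ and viewed, at most 14 in all, crops included, and the job is handed in when it is done.

Besides the shell and the picture viewer there is one more tool, called after "Request:" as name(argument=value, ...) on one line, values as JSON. jog_arm: Moves the arm, as the interface text tells. Its arguments: {"type":"object","properties":{"targets":{"type":"array","items":{"type":"object","properties":{"wx":{"type":"number"},"wy":{"type":"number"},"wz":{"type":"number"},"x":{"type":"number"},"y":{"type":"number"},"z":{"type":"number"},"fingers":{"type":"number"}}}},"newtons":{"type":"number"}},"required":["targets"]}

```bash
mkdir -p pics; ls
python3 - <<'E'
from cell import ctrl, eyes
import cv2,numpy as np
for n in ["side","top"]:
    d=eyes.get_image(n); cv2.imwrite(f"pics/{n}0.png",d["image"]); np.savez(f"{n}0.npz",**d)
    print(n,d["mtx"].tolist(),np.round(d["extrinsics"],4).tolist(),[k for k in d])
s=ctrl.read_state();print(s)
E
```

```text
pics
side [[409.3608602358179, 0.0, 284.0692394115734], [0.0, 409.3608602358179, 207.37234053945127], [0.0, 0.0, 1.0]] [[-0.9095, -0.4153, 0.019, 0.4126], [0.2885, -0.5976, 0.7481, -0.2306], [-0.2993, 0.6859, 0.6633, -0.7394], [0.0, 0.0, 0.0, 1.0]] ['image', 'z_map', 'mtx', 'extrinsics']
top [[443.3893423316779, 0.0, 273.46072464189854], [0.0, 443.3893423316779, 209.89302121674314], [0.0, 0.0, 1.0]] [[-0.016, -0.9989, -0.0448, -0.018], [0.9875, -0.0228, 0.1562, -0.4635], [-0.1571, -0.0418, 0.9867, -0.7387], [0.0, 0.0, 0.0, 1.0]] ['image', 'z_map', 'mtx', 'extrinsics']
{'time': 0.1, 'joint_pos': array([-1.28052627e+00,  2.07338675e-01,  1.54278691e+00, -6.11140046e-07,
        1.39351744e+00, -1.50510555e-01]), 'qd': array([ 0.00123155, -0.00062751, -0.00296321, -0.00012309, -0.00031691,
        0.00085036]), 'tau': array([-7.42734301e-04, -3.71867466e+01, -2.82293111e+01,  7.00073247e-02,
        3.11181718e-02, -3.53461883e-05]), 'tool_pos': array([ 0.24509502, -0.51934438,  0.2044162 ]), 'eef_rot': array([-1.02266307e-03,  9.75811673e-01,  2.18610446e-01, -7.18814544e-05]), 'contact_force': array([ 0.59376814, -0.63698869, -0.08224942]), 'wrist_torque': array([-0.03965862, -0.0239216 , -0.003481  ]), 'finger_force': 0.0, 'finger_gap': 0.09389739192227324}
```

View pics/top0.png

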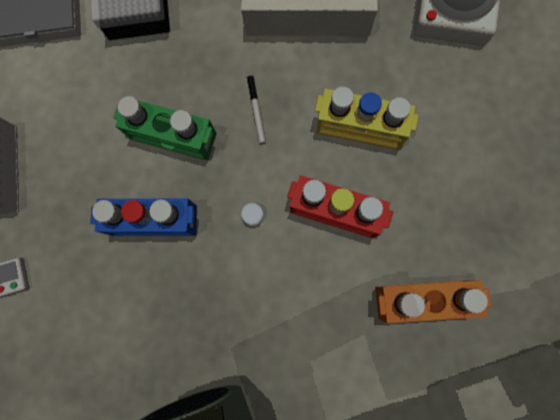

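View pics/side0.png

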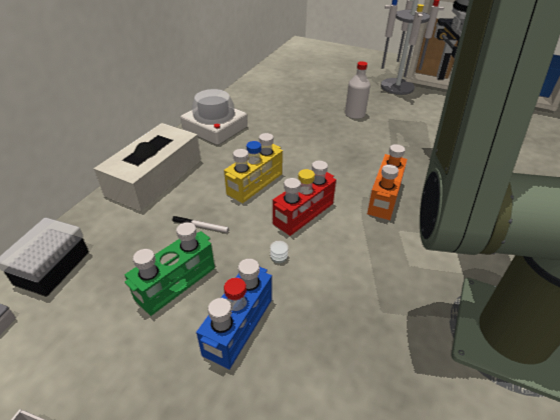

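The top view shows green (165,125), blue (144,215), yellow (366,117) and red (340,205) racks, with an orange look-alike at (433,300). The red tube is at (133,211), the blue at (370,104), the yellow at (343,202), and the green middle well at (162,122). The side view agrees.

```bash
cat > h.py <<'E'
import numpy as np,cv2
def world(d):
    z=d["z_map"];K=d["mtx"];E=d["extrinsics"];v,u=np.indices(z.shape)
    c=np.stack([(u-K[0,2])/K[0,0]*z,-(v-K[1,2])/K[1,1]*z,-z],-1)
    return (c-E[:3,3])@E[:3,:3], z>0
def caps(d,lo=.110,hi=.126):
    W,ok=world(d); m=(ok&(W[...,2]>lo)&(W[...,2]<hi)).astype(np.uint8)
    n,l,st,ct=cv2.connectedComponentsWithStats(m,connectivity=4); out=[]
    for i in range(1,n):
        if st[i,4]<60 or st[i,4]>900: continue
        p=W[l==i]; top=p[p[:,2]>np.median(p[:,2])-.004]
        (x,y),r=cv2.minEnclosingCircle(top[:,:2].astype(np.float32))
        bgr=np.median(d["image"][l==i],0).astype(int)
        out.append((ct[i].round(),st[i,4],top[:,:2].mean(0).round(4),np.round([x,y,r],4),np.median(top[:,2]).round(4),bgr))
    return out
E
python3 - <<'E'
from h import *
for n in ["top","side"]:
    d=np.load(f"{n}0.npz"); print(n)
    for o in caps(d): print(*o)
    W,ok=world(d); hsv=cv2.cvtColor(d["image"],cv2.COLOR_BGR2HSV)
    for nm,a,b in [("red",0,5),("blue",110,125),("yellow",24,32),("green",50,75),("orange",7,18)]:
        m=ok&(hsv[...,0]>=a)&(hsv[...,0]<=b)&(hsv[...,1]>130)&(abs(W[...,2]-.075)<.004)&(np.hypot(W[...,0],W[...,1])>.3)
        m=cv2.morphologyEx(m.astype(np.uint8),cv2.MORPH_OPEN,np.ones((2,2)))>0
        p=W[m][:,:2].astype(np.float32)
        if len(p)>20: print(nm,len(p),cv2.minAreaRect(p))
E
```

```text
top
[342.  97.] 399 [ 0.6324 -0.1443] [ 0.6328 -0.1444  0.0183] 0.1192 [144 150 146]
[370. 103.] 405 [ 0.6216 -0.1889] [ 0.6222 -0.189   0.0185] 0.1186 [128  67  35]
[129. 107.] 395 [0.6282 0.2055] [0.6291 0.2064 0.0182] 0.1193 [137 143 145]
[399. 108.] 413 [ 0.6106 -0.2334] [ 0.6108 -0.2342  0.0187] 0.1192 [144 150 146]
[181. 121.] 397 [0.6012 0.118 ] [0.6016 0.1185 0.0185] 0.1193 [141 146 146]
[314. 190.] 408 [ 0.4794 -0.0942] [ 0.4799 -0.0944  0.0182] 0.1193 [152 153 146]
[342. 199.] 413 [ 0.4647 -0.1375] [ 0.4648 -0.1378  0.0181] 0.1188 [ 65 152 146]
[371. 208.] 430 [ 0.4501 -0.181 ] [ 0.4504 -0.1814  0.0184] 0.1192 [151 153 146]
[104. 211.] 427 [0.4554 0.2391] [0.4557 0.2399 0.0188] 0.1192 [139 145 145]
[133. 210.] 425 [0.4546 0.1934] [0.4549 0.1936 0.0185] 0.1187 [ 31  34 134]
[161. 210.] 419 [0.4538 0.1476] [0.4539 0.1478 0.0183] 0.1192 [143 149 146]
[474. 300.] 505 [ 0.3079 -0.326 ] [ 0.3081 -0.3267  0.0185] 0.1193 [143 148 146]
[412. 304.] 485 [ 0.303  -0.2345] [ 0.3034 -0.2354  0.0186] 0.1192 [132 137 142]
red 1708 ((0.43008914589881897, -0.14935922622680664), (0.1712683588
[... 1659 characters left out ...]
6] [0.4553 0.1943 0.0184] 0.1176 [ 35  39 197]
[220. 309.] 413 [0.4555 0.2414] [0.4562 0.2404 0.0184] 0.1183 [198 206 218]
red 587 ((0.3929428160190582, 0.1323387622833252), (0.1282092183828354, 0.8772768378257751), 14.585495948791504)
blue 28 ((0.4482443928718567, 0.16914907097816467), (0.20574161410331726, 0.037421271204948425), 81.21932983398438)
yellow 345 ((0.46404361724853516, 0.15978166460990906), (0.13020524382591248, 0.8948735594749451), 24.320751190185547)
green 1267 ((0.4810810983181, 0.33301088213920593), (0.15529029071331024, 0.6481875777244568), 37.9777946472168)
orange 588 ((0.2855711579322815, -0.2383214831352234), (0.0899956151843071, 1.5608817338943481), 1.4790345430374146)
```

```bash
cat >> h.py <<'E'
from scipy.spatial.transform import Rotation as R
# middle wells (x,y) and yaw of rack x (deg), from the two white caps, mean of both cameras
WELL=dict(yellow=(.6216,-.1888,-13.75),red=(.4649,-.1374,-18.73),blue=(.4547,.1938,-0.9),green=(.6150,.1626,-17.33))
def go(x,y,z,yaw,s=None):
    """shift (mm) / turn (deg) in tool axes from measured pose to TCP (x,y,z), tool y at yaw, pointing down"""
    from cell import ctrl
    s=s or ctrl.read_state(); q=np.array(s["eef_rot"]); R0=R.from_quat(np.r_[q[1:],q[0]])
    a=np.radians(yaw); Y=np.array([np.cos(a),np.sin(a),0]); Z=np.array([0,0,-1.])
    R1=R.from_matrix(np.c_[np.cross(Y,Z),Y,Z])
    d=R0.inv().apply(np.array([x,y,z])-s["tool_pos"])*1000
    w=(R0.inv()*R1).as_rotvec(degrees=True)
    print("t",round(s["time"],2),"pos",np.round(s["tool_pos"],4),"shift",d.round(1),"turn",w.round(2),"F",np.round(s["contact_force"],1),"gap",round(s["finger_gap"],4))
E
python3 -c "
from h import *
go(.4547,.1938,.205,-.9)"
```

```text
t 0.1 pos [ 0.2451 -0.5193  0.2044] shift [ 493.8 -555.6    0.7] turn [ -0.09  -0.08 -63.85] F [ 0.6 -0.6 -0.1] gap 0.0939
```

Request:
jog_arm(targets=[{"x":7,"y":-8,"wz":-1},{"x":22,"y":-25,"wz":-3},{"x":45,"y":-50,"wz":-6},{"x":72,"y":-81,"wz":-10},{"x":99,"y":-111,"wz":-14},{"x":126,"y":-142,"wz":-18},{"x":153,"y":-172,"wz":-22},{"x":180,"y":-203,"wz":-26},{"x":207,"y":-233,"wz":-30},{"x":234,"y":-264,"wz":-34},{"x":261,"y":-294,"wz":-38},{"x":288,"y":-325,"wz":-42},{"x":315,"y":-355,"wz":-46},{"x":342,"y":-386,"wz":-50},{"x":369,"y":-416,"wz":-54},{"x":396,"y":-447,"wz":-57},{"x":423,"y":-477,"wz":-60},{"x":450,"y":-506,"wz":-62},{"x":472,"y":-531,"wz":-63},{"x":487,"y":-548,"wz":-63.9}])

```text
$.targets[0]: bad value
```

```bash
python3 -c "
from h import *
go(.4547,.1938,.091,-.9)"
```

```text
t 0.1 pos [ 0.2451 -0.5193  0.2044] shift [ 493.8 -555.3  114.7] turn [ -0.09  -0.08 -63.85] F [ 0.6 -0.6 -0.1] gap 0.0939
```

Request:
jog_arm(targets=[{"x":7,"y":-8,"z":0,"wx":0,"wy":0,"wz":-1,"fingers":1},{"x":22,"y":-25,"z":0,"wx":0,"wy":0,"wz":-3,"fingers":1},{"x":45,"y":-50,"z":0,"wx":0,"wy":0,"wz":-6,"fingers":1},{"x":72,"y":-81,"z":0,"wx":0,"wy":0,"wz":-10,"fingers":1},{"x":99,"y":-111,"z":0,"wx":0,"wy":0,"wz":-14,"fingers":1},{"x":126,"y":-142,"z":0,"wx":0,"wy":0,"wz":-18,"fingers":1},{"x":153,"y":-172,"z":0,"wx":0,"wy":0,"wz":-22,"fingers":1},{"x":180,"y":-203,"z":0,"wx":0,"wy":0,"wz":-26,"fingers":1},{"x":207,"y":-233,"z":0,"wx":0,"wy":0,"wz":-30,"fingers":1},{"x":234,"y":-264,"z":0,"wx":0,"wy":0,"wz":-34,"fingers":1},{"x":261,"y":-294,"z":0,"wx":0,"wy":0,"wz":-38,"fingers":1},{"x":288,"y":-325,"z":0,"wx":0,"wy":0,"wz":-42,"fingers":1},{"x":315,"y":-355,"z":0,"wx":0,"wy":0,"wz":-46,"fingers":1},{"x":342,"y":-386,"z":0,"wx":0,"wy":0,"wz":-50,"fingers":1},{"x":369,"y":-416,"z":0,"wx":0,"wy":0,"wz":-54,"fingers":1},{"x":396,"y":-447,"z":0,"wx":0,"wy":0,"wz":-57,"fingers":1},{"x":423,"y":-477,"z":0,"wx":0,"wy":0,"wz":-60,"fingers":1},{"x":450,"y":-506,"z":0,"wx":0,"wy":0,"wz":-62,"fingers":1},{"x":472,"y":-531,"z":0,"wx":0,"wy":0,"wz":-63,"fingers":1},{"x":487,"y":-548,"z":0,"wx":0,"wy":0,"wz":-63.9,"fingers":1}])

```text
time: 1.77
tool_pos: [0.4512, 0.1867, 0.2052]
eef_rot: [-0.0, 0.711, 0.704, 0.0]
contact_force: [0.2, -0.1, -0.5]
finger_gap: 0.0937
finger_force: 0.0
```

```bash
python3 -c "
from h import *
go(.4547,.1938,.091,-.9)"
```

```text
t 1.77 pos [0.4512 0.1867 0.2052] shift [  7.    3.4 114.2] turn [-0.03 -0.05  0.32] F [ 0.2 -0.1 -0.5] gap 0.0937
```

Request:
jog_arm(targets=[{"x":4,"y":2,"z":5,"wx":0,"wy":0,"wz":0.3,"fingers":1},{"x":7,"y":3.4,"z":20,"wx":0,"wy":0,"wz":0.3,"fingers":1},{"x":7,"y":3.4,"z":40,"wx":0,"wy":0,"wz":0.3,"fingers":1},{"x":7,"y":3.4,"z":55,"wx":0,"wy":0,"wz":0.3,"fingers":1},{"x":7,"y":3.4,"z":60,"wx":0,"wy":0,"wz":0.3,"fingers":1},{"x":7,"y":3.4,"z":60,"wx":0,"wy":0,"wz":0.3,"fingers":1},{"x":7,"y":3.4,"z":60,"wx":0,"wy":0,"wz":0.3,"fingers":1}])

```text
time: 2.35
tool_pos: [0.4552, 0.1898, 0.1456]
eef_rot: [-0.0, 0.714, 0.7, -0.0]
contact_force: [-0.2, 0.0, 0.4]
finger_gap: 0.094
finger_force: 0.0
```

```bash
python3 -c "
from h import *
go(.4547,.1938,.091,-.9)
from cell import eyes
d=eyes.get_image('side'); cv2.imwrite('pics/s1.png',cv2.resize(d['image'][180:400,100:400],None,fx=2,fy=2))
go(.4547,.1938,.091,-.9)"
```

```text
t 2.35 pos [0.4552 0.1898 0.1456] shift [ 4.  -0.6 54.6] turn [-0.02  0.01 -0.28] F [-0.2  0.   0.4] gap 0.094
t 2.4 pos [0.4559 0.19   0.1463] shift [ 3.7 -1.3 55.3] turn [ 0.07 -0.01 -0.28] F [-1.1 -0.7 -0. ] gap 0.0942
```

View pics/s1.png

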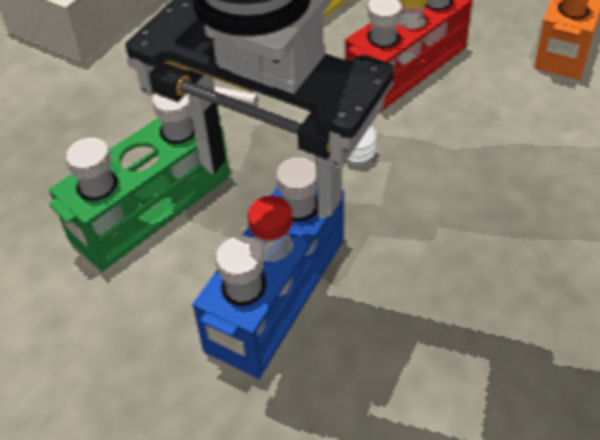

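The picture shows the fingers straddling the blue rack's long sides around the red cap (270,215 in the crop), clear of the white caps.

Request:
jog_arm(targets=[{"x":2,"y":-0.5,"z":5,"wx":0,"wy":0,"wz":-0.2,"fingers":1},{"x":4,"y":-1,"z":15,"wx":0,"wy":0,"wz":-0.2,"fingers":1},{"x":4,"y":-1,"z":30,"wx":0,"wy":0,"wz":-0.2,"fingers":1},{"x":4,"y":-1,"z":43,"wx":0,"wy":0,"wz":-0.2,"fingers":1},{"x":4,"y":-1,"z":51,"wx":0,"wy":0,"wz":-0.2,"fingers":0.8},{"x":4,"y":-1,"z":55,"wx":0,"wy":0,"wz":-0.2,"fingers":0.6},{"x":4,"y":-1,"z":55,"wx":0,"wy":0,"wz":-0.2,"fingers":0.5},{"x":4,"y":-1,"z":55,"wx":0,"wy":0,"wz":-0.2,"fingers":0.45},{"x":4,"y":-1,"z":55,"wx":0,"wy":0,"wz":-0.2,"fingers":0.45},{"x":4,"y":-1,"z":55,"wx":0,"wy":0,"wz":-0.2,"fingers":0.45}], newtons=20)

```text
time: 3.23
tool_pos: [0.4553, 0.1945, 0.0913]
eef_rot: [0.0, 0.713, 0.701, 0.001]
contact_force: [0.8, 0.3, 0.4]
finger_gap: 0.0573
finger_force: 0.0
```

```bash
python3 -c "
from h import *
go(.4547,.1938,.091,-.9)"
```

```text
t 3.23 pos [0.4553 0.1945 0.0913] shift [-0.7 -0.6  0.3] turn [ 0.1  -0.02 -0.04] F [0.8 0.3 0.4] gap 0.0573
```

Request:
jog_arm(targets=[{"x":-0.4,"y":-0.5,"z":0,"wx":0,"wy":0,"wz":0,"fingers":0.4},{"x":-0.4,"y":-0.5,"z":0,"wx":0,"wy":0,"wz":0,"fingers":0.2},{"x":-0.4,"y":-0.5,"z":0,"wx":0,"wy":0,"wz":0,"fingers":0.2},{"x":-0.4,"y":-0.5,"z":0,"wx":0,"wy":0,"wz":0,"fingers":0.2},{"x":-0.4,"y":-0.5,"z":0,"wx":0,"wy":0,"wz":0,"fingers":0.2},{"x":-0.4,"y":-0.5,"z":0,"wx":0,"wy":0,"wz":0,"fingers":0.2},{"x":-0.4,"y":-0.5,"z":0,"wx":0,"wy":0,"wz":0,"fingers":0.2},{"x":-0.4,"y":-0.5,"z":0,"wx":0,"wy":0,"wz":0,"fingers":0.2}], newtons=20)

```text
time: 3.9
tool_pos: [0.4543, 0.194, 0.0906]
eef_rot: [0.0, 0.713, 0.701, 0.0]
contact_force: [-0.1, 0.7, 1.1]
finger_gap: 0.0341
finger_force: 20.0
```

```bash
python3 -c "
from h import *
go(.6150,.1626,.23,-17.33)"
```

```text
t 3.9 pos [0.4543 0.194  0.0906] shift [ -28.7  161.3 -139.3] turn [ 3.000e-02 -1.000e-02  1.639e+01] F [-0.1  0.7  1.1] gap 0.0341
```

Request:
jog_arm(targets=[{"x":0,"y":0,"z":-3,"wx":0,"wy":0,"wz":0,"fingers":0.2},{"x":0,"y":0,"z":-10,"wx":0,"wy":0,"wz":0,"fingers":0.2},{"x":0,"y":0,"z":-22,"wx":0,"wy":0,"wz":0,"fingers":0.2},{"x":0,"y":0,"z":-38,"wx":0,"wy":0,"wz":0,"fingers":0.2},{"x":0,"y":0,"z":-55,"wx":0,"wy":0,"wz":0,"fingers":0.2},{"x":0,"y":0,"z":-72,"wx":0,"wy":0,"wz":0,"fingers":0.2},{"x":0,"y":0,"z":-89,"wx":0,"wy":0,"wz":0,"fingers":0.2},{"x":0,"y":0,"z":-106,"wx":0,"wy":0,"wz":0,"fingers":0.2},{"x":0,"y":0,"z":-122,"wx":0,"wy":0,"wz":0,"fingers":0.2},{"x":0,"y":0,"z":-133,"wx":0,"wy":0,"wz":0,"fingers":0.2},{"x":0,"y":0,"z":-138,"wx":0,"wy":0,"wz":0,"fingers":0.2},{"x":-1,"y":6,"z":-139,"wx":0,"wy":0,"wz":0.6,"fingers":0.2},{"x":-4,"y":22,"z":-139,"wx":0,"wy":0,"wz":2.2,"fingers":0.2},{"x":-8,"y":45,"z":-139,"wx":0,"wy":0,"wz":4.5,"fingers":0.2},{"x":-12.5,"y":71,"z":-139,"wx":0,"wy":0,"wz":7.2,"fingers":0.2},{"x":-17,"y":97,"z":-139,"wx":0,"wy":0,"wz":10,"fingers":0.2},{"x":-22,"y":122,"z":-139,"wx":0,"wy":0,"wz":12.5,"fingers":0.2},{"x":-25,"y":142,"z":-139,"wx":0,"wy":0,"wz":14.5,"fingers":0.2},{"x":-28,"y":155,"z":-139,"wx":0,"wy":0,"wz":15.8,"fingers":0.2},{"x":-28.5,"y":161,"z":-139,"wx":0,"wy":0,"wz":16.4,"fingers":0.2}])

```text
time: 5.57
tool_pos: [0.6157, 0.1616, 0.2272]
eef_rot: [-0.0, 0.806, 0.591, -0.001]
contact_force: [-1.5, -0.5, -0.3]
finger_gap: 0.0344
finger_force: 20.0
```

Request:
jog_arm(targets=[{"x":0,"y":0,"z":0,"wx":0,"wy":0,"wz":0,"fingers":0.2},{"x":0,"y":0,"z":0,"wx":0,"wy":0,"wz":0,"fingers":0.2},{"x":0,"y":0,"z":0,"wx":0,"wy":0,"wz":0,"fingers":0.2}])

```text
time: 5.82
tool_pos: [0.6135, 0.163, 0.2289]
eef_rot: [-0.0, 0.805, 0.593, -0.001]
contact_force: [0.4, 0.2, -0.4]
finger_gap: 0.0344
finger_force: 20.0
```

```bash
python3 -c "
from h import *
from cell import eyes
go(.6150,.1626,.23,-17.33)
d=eyes.get_image('side'); cv2.imwrite('pics/s2.png',cv2.resize(d['image'][120:370,60:360],None,fx=2,fy=2))
go(.6150,.1626,.091,-17.33)"
```

```text
t 5.82 pos [0.6135 0.163  0.2289] shift [ 0.   1.5 -1.1] turn [-0.09  0.03  0.02] F [ 0.4  0.2 -0.4] gap 0.0344
t 5.87 pos [0.6136 0.1631 0.2292] shift [-1.000e-01  1.600e+00  1.382e+02] turn [-0.05  0.01  0.03] F [-0.6  1.  -0.4] gap 0.0348
```

View pics/s2.png

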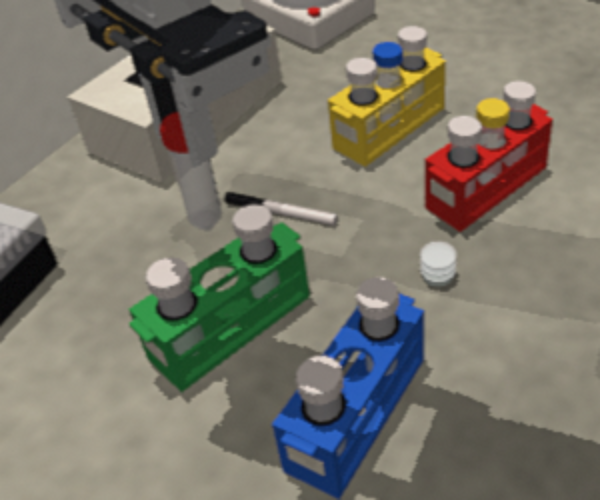

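The red tube hangs from the fingers over the green rack (tip about (203,222) in the crop), and the blue well is empty. Next I check its tilt from the depth map.

```bash
cat >> h.py <<'E'
def tilt(z0=.135,z1=.205):
    from cell import eyes,ctrl
    s=ctrl.read_state()["tool_pos"]
    for n in ("side","top"):
        d=eyes.get_image(n); W,ok=world(d)
        for z in np.arange(z0,z1,.015):
            m=ok&(abs(W[...,2]-z)<.0075)&(np.hypot(W[...,0]-s[0],W[...,1]-s[1])<.024)
            p=W[m][:,:2]
            if len(p)>15: print(n,round(z,3),len(p),((p.mean(0)-s[:2])*1000).round(1))
E
python3 -c "
from h import *
tilt()"
```

```text
side 0.15 34 [-7.2  7. ]
side 0.165 113 [-7.4  6.9]
side 0.18 119 [-7.2  7.1]
side 0.195 123 [-7.2  7.6]
top 0.165 88 [-8. -7.]
top 0.18 91 [-8.2 -7.3]
top 0.195 105 [-8.7 -6.8]
```

Request:
jog_arm(targets=[{"x":0,"y":0.8,"z":3,"wx":0,"wy":0,"wz":0,"fingers":0.2},{"x":0,"y":1.5,"z":10,"wx":0,"wy":0,"wz":0,"fingers":0.2},{"x":0,"y":1.5,"z":22,"wx":0,"wy":0,"wz":0,"fingers":0.2},{"x":0,"y":1.5,"z":34,"wx":0,"wy":0,"wz":0,"fingers":0.2},{"x":0,"y":1.5,"z":46,"wx":0,"wy":0,"wz":0,"fingers":0.2},{"x":0,"y":1.5,"z":58,"wx":0,"wy":0,"wz":0,"fingers":0.2},{"x":0,"y":1.5,"z":68,"wx":0,"wy":0,"wz":0,"fingers":0.2},{"x":0,"y":1.5,"z":76,"wx":0,"wy":0,"wz":0,"fingers":0.2},{"x":0,"y":1.5,"z":83,"wx":0,"wy":0,"wz":0,"fingers":0.2},{"x":0,"y":1.5,"z":88,"wx":0,"wy":0,"wz":0,"fingers":0.2},{"x":0,"y":1.5,"z":90,"wx":0,"wy":0,"wz":0,"fingers":0.2},{"x":0,"y":1.5,"z":90,"wx":0,"wy":0,"wz":0,"fingers":0.2}])

```text
time: 6.97
tool_pos: [0.6159, 0.1623, 0.139]
eef_rot: [-0.0, 0.806, 0.592, -0.0]
contact_force: [-0.6, -0.1, -1.1]
finger_gap: 0.0348
finger_force: 20.0
```

```bash
python3 -c "
from h import *
go(.6150,.1626,.091,-17.33)"
```

```text
t 6.97 pos [0.6159 0.1623 0.139 ] shift [ 0.  -0.9 48. ] turn [-0.02  0.01 -0.01] F [-0.6 -0.1 -1.1] gap 0.0348
```

Request:
jog_arm(targets=[{"x":0,"y":-0.5,"z":4,"wx":0,"wy":0,"wz":0,"fingers":0.2},{"x":0,"y":-0.5,"z":11,"wx":0,"wy":0,"wz":0,"fingers":0.2},{"x":0,"y":-0.5,"z":19,"wx":0,"wy":0,"wz":0,"fingers":0.2},{"x":0,"y":-0.5,"z":27,"wx":0,"wy":0,"wz":0,"fingers":0.2},{"x":0,"y":-0.5,"z":35,"wx":0,"wy":0,"wz":0,"fingers":0.2},{"x":0,"y":-0.5,"z":40,"wx":0,"wy":0,"wz":0,"fingers":0.2},{"x":0,"y":-0.5,"z":43,"wx":0,"wy":0,"wz":0,"fingers":0.2},{"x":0,"y":-0.5,"z":45,"wx":0,"wy":0,"wz":0,"fingers":0.2},{"x":0,"y":-0.5,"z":46.5,"wx":0,"wy":0,"wz":0,"fingers":0.2},{"x":0,"y":-0.5,"z":47.5,"wx":0,"wy":0,"wz":0,"fingers":0.2},{"x":0,"y":-0.5,"z":48,"wx":0,"wy":0,"wz":0,"fingers":0.2},{"x":0,"y":-0.5,"z":48,"wx":0,"wy":0,"wz":0,"fingers":0.2}])

```text
time: 7.97
tool_pos: [0.6157, 0.1626, 0.0918]
eef_rot: [0.0, 0.806, 0.592, 0.0]
contact_force: [-0.2, -0.7, -0.6]
finger_gap: 0.0346
finger_force: 20.0
```

```bash
python3 -c "
from h import *
go(.6150,.1626,.091,-17.33)"
```

```text
t 7.97 pos [0.6157 0.1626 0.0918] shift [-0.2 -0.7  0.8] turn [ 0.03 -0.02 -0.01] F [-0.2 -0.7 -0.6] gap 0.0346
```

Request:
jog_arm(targets=[{"x":0,"y":-0.5,"z":0.5,"wx":0,"wy":0,"wz":0,"fingers":0.2},{"x":0,"y":-0.5,"z":1,"wx":0,"wy":0,"wz":0,"fingers":0.2},{"x":0,"y":-0.5,"z":1.3,"wx":0,"wy":0,"wz":0,"fingers":0.2},{"x":0,"y":-0.5,"z":1.3,"wx":0,"wy":0,"wz":0,"fingers":0.2}])

```text
time: 8.3
tool_pos: [0.6153, 0.1627, 0.0907]
eef_rot: [0.0, 0.806, 0.592, 0.0]
contact_force: [-0.3, -0.4, 1.0]
finger_gap: 0.0344
finger_force: 20.0
```

```bash
python3 -c "
from h import *
go(.6150,.1626,.091,-17.33)"
```

```text
t 8.3 pos [0.6153 0.1627 0.0907] shift [-0.2 -0.3 -0.3] turn [ 0.04 -0.02 -0.02] F [-0.3 -0.4  1. ] gap 0.0344
```

Request:
jog_arm(targets=[{"x":0,"y":0,"z":0,"wx":0,"wy":0,"wz":0,"fingers":0.42},{"x":0,"y":0,"z":0,"wx":0,"wy":0,"wz":0,"fingers":0.5},{"x":0,"y":0,"z":0,"wx":0,"wy":0,"wz":0,"fingers":0.8},{"x":0,"y":0,"z":0,"wx":0,"wy":0,"wz":0,"fingers":0.8},{"x":0,"y":0,"z":0,"wx":0,"wy":0,"wz":0,"fingers":0.8},{"x":0,"y":0,"z":0,"wx":0,"wy":0,"wz":0,"fingers":0.8},{"x":0,"y":0,"z":-3,"wx":0,"wy":0,"wz":0,"fingers":0.8},{"x":0,"y":0,"z":-10,"wx":0,"wy":0,"wz":0,"fingers":0.8},{"x":0,"y":0,"z":-24,"wx":0,"wy":0,"wz":0,"fingers":0.8},{"x":0,"y":0,"z":-42,"wx":0,"wy":0,"wz":0,"fingers":0.8},{"x":0,"y":0,"z":-56,"wx":0,"wy":0,"wz":0,"fingers":0.8},{"x":0,"y":0,"z":-62,"wx":0,"wy":0,"wz":0,"fingers":0.8},{"x":0,"y":0,"z":-64,"wx":0,"wy":0,"wz":0,"fingers":0.8},{"x":0,"y":0,"z":-64,"wx":0,"wy":0,"wz":0,"fingers":0.8}])

```text
time: 9.47
tool_pos: [0.6154, 0.1627, 0.1549]
eef_rot: [0.0, 0.806, 0.592, 0.001]
contact_force: [-0.1, -1.0, -0.1]
finger_gap: 0.0753
finger_force: 0.0
```

```bash
python3 -c "
from h import *
from cell import eyes
go(.6216,-.1888,.155,-13.75)
for o in caps(eyes.get_image('side')): print(*o)
"
```

```text
t 9.47 pos [0.6154 0.1627 0.1549] shift [-3.336e+02  1.107e+02 -1.000e-01] turn [ 0.07 -0.03 -3.59] F [-0.1 -1.  -0.1] gap 0.0753
[441.  52.] 136 [ 0.3071 -1.0103] [ 0.3084 -1.0178  0.0498] 0.1198 [42 65 88]
[541.  67.] 203 [-0.013  -1.0235] [-0.0226 -1.0759  0.0832] 0.1214 [69 41 22]
[471.  57.] 119 [ 0.2052 -1.0101] [ 0.2045 -1.0109  0.0396] 0.1207 [37 76 25]
[507.  63.] 114 [ 0.0912 -1.0115] [ 0.0901 -1.0383  0.0442] 0.1198 [28 56 89]
[42. 95.] 567 [ 1.2685 -0.1547] [ 1.2679 -0.1709  0.1552] 0.12 [122 131 135]
[360.  82.] 130 [ 0.4953 -0.6431] [ 0.4983 -0.6522  0.0267] 0.1188 [158 164 174]
[212.  95.] 67 [ 0.8575 -0.3762] [ 0.8576 -0.3772  0.0241] 0.1113 [184 187 193]
[266. 138.] 127 [ 0.6102 -0.2317] [ 0.6113 -0.2336  0.0192] 0.1179 [189 196 209]
[254. 146.] 129 [ 0.6206 -0.1875] [ 0.6212 -0.1897  0.0187] 0.1174 [182  88  36]
[397. 149.] 135 [ 0.3074 -0.3242] [ 0.3071 -0.3261  0.0196] 0.1178 [195 203 216]
[241. 154.] 149 [ 0.6323 -0.1422] [ 0.6328 -0.143   0.0185] 0.1178 [196 204 217]
[320. 166.] 153 [ 0.4497 -0.1785] [ 0.4511 -0.1797  0.0191] 0.1176 [198 205 218]
[390. 170.] 163 [ 0.3028 -0.2323] [ 0.3035 -0.2352  0.0188] 0.1182 [197 204 218]
[306. 175.] 164 [ 0.4645 -0.1358] [ 0.4652 -0.1383  0.0191] 0.1175 [ 59 196 227]
[292. 184.] 181 [ 0.4792 -0.092 ] [ 0.4798 -0.0948  0.0193] 0.1179 [198 206 218]
[188. 230.] 194 [0.5979 0.1176] [0.6015 0.119  0.018 ] 0.118 [175 182 193]
[166. 245.] 255 [0.6123 0.1657] [0.6131 0.1629 0.0181] 0.1175 [ 20  23 111]
[144. 258.] 314 [0.6281 0.2076] [0.6288 0.2067 0.0182] 0.1182 [200 207 220]
[249. 268.] 317 [0.4536 0.1498] [0.4543 0.1483 0.0185] 0.1183 [124 129 137]
[525. 313.] 542 [0.0241 0.047 ] [0.0166 0.0195 0.0553] 0.1199 [30 45 45]
[220. 309.] 412 [0.4555 0.2414] [0.4555 0.2403 0.0185] 0.1184 [124 129 137]
```

Request:
jog_arm(targets=[{"x":-10,"y":3,"z":0,"wx":0,"wy":0,"wz":0,"fingers":0.8},{"x":-33,"y":11,"z":0,"wx":0,"wy":0,"wz":-0.4,"fingers":0.8},{"x":-63,"y":21,"z":0,"wx":0,"wy":0,"wz":-0.8,"fingers":0.8},{"x":-97,"y":32,"z":0,"wx":0,"wy":0,"wz":-1.2,"fingers":0.8},{"x":-132,"y":44,"z":0,"wx":0,"wy":0,"wz":-1.6,"fingers":0.8},{"x":-167,"y":55,"z":0,"wx":0,"wy":0,"wz":-2,"fingers":0.8},{"x":-202,"y":67,"z":0,"wx":0,"wy":0,"wz":-2.4,"fingers":0.8},{"x":-237,"y":79,"z":0,"wx":0,"wy":0,"wz":-2.8,"fingers":0.8},{"x":-270,"y":90,"z":0,"wx":0,"wy":0,"wz":-3.2,"fingers":0.8},{"x":-300,"y":99,"z":0,"wx":0,"wy":0,"wz":-3.4,"fingers":0.8},{"x":-320,"y":106,"z":0,"wx":0,"wy":0,"wz":-3.5,"fingers":0.8},{"x":-330,"y":110,"z":0,"wx":0,"wy":0,"wz":-3.6,"fingers":0.8},{"x":-333.5,"y":110.7,"z":0,"wx":0,"wy":0,"wz":-3.6,"fingers":0.8},{"x":-333.5,"y":110.7,"z":0,"wx":0,"wy":0,"wz":-3.6,"fingers":0.8},{"x":-333.5,"y":110.7,"z":0,"wx":0,"wy":0,"wz":-3.6,"fingers":0.8},{"x":-333.5,"y":110.7,"z":0,"wx":0,"wy":0,"wz":-3.6,"fingers":0.8}])

```text
time: 10.85
tool_pos: [0.6212, -0.187, 0.1539]
eef_rot: [-0.0, 0.786, 0.618, 0.0]
contact_force: [-0.2, -0.1, 1.0]
finger_gap: 0.0753
finger_force: 0.0
```

```bash
python3 -c "
from h import *
go(.6216,-.1889,.091,-13.75)
"
```

```text
t 10.85 pos [ 0.6212 -0.187   0.1539] shift [-1.8  0.9 62.9] turn [-0.04 -0.04  0.11] F [-0.2 -0.1  1. ] gap 0.0753
```

Request:
jog_arm(targets=[{"x":-0.7,"y":0.3,"z":4,"wx":0,"wy":0,"wz":0,"fingers":0.8},{"x":-1.3,"y":0.6,"z":14,"wx":0,"wy":0,"wz":0,"fingers":0.8},{"x":-1.3,"y":0.6,"z":28,"wx":0,"wy":0,"wz":0,"fingers":0.8},{"x":-1.3,"y":0.6,"z":42,"wx":0,"wy":0,"wz":0,"fingers":0.8},{"x":-1.3,"y":0.6,"z":54,"wx":0,"wy":0,"wz":0,"fingers":0.8},{"x":-1.3,"y":0.6,"z":60,"wx":0,"wy":0,"wz":0,"fingers":0.7},{"x":-1.3,"y":0.6,"z":63,"wx":0,"wy":0,"wz":0,"fingers":0.6},{"x":-1.3,"y":0.6,"z":63,"wx":0,"wy":0,"wz":0,"fingers":0.5},{"x":-1.3,"y":0.6,"z":63,"wx":0,"wy":0,"wz":0,"fingers":0.4},{"x":-1.3,"y":0.6,"z":63,"wx":0,"wy":0,"wz":0,"fingers":0.2},{"x":-1.3,"y":0.6,"z":63,"wx":0,"wy":0,"wz":0,"fingers":0.2},{"x":-1.3,"y":0.6,"z":63,"wx":0,"wy":0,"wz":0,"fingers":0.2},{"x":-1.3,"y":0.6,"z":63,"wx":0,"wy":0,"wz":0,"fingers":0.2},{"x":-1.3,"y":0.6,"z":63,"wx":0,"wy":0,"wz":0,"fingers":0.2}], newtons=20)

```text
time: 12.02
tool_pos: [0.6222, -0.1904, 0.092]
eef_rot: [0.001, 0.787, 0.617, 0.0]
contact_force: [1.2, 0.5, 1.3]
finger_gap: 0.0349
finger_force: 20.0
```

```bash
python3 -c "
from h import *
go(.4547,.1938,.23,-.9)
"
```

```text
t 12.02 pos [ 0.6222 -0.1904  0.092 ] shift [ 333.3 -253.7 -138.6] turn [  0.1    0.03 -12.85] F [1.2 0.5 1.3] gap 0.0349
```

Request:
jog_arm(targets=[{"x":0,"y":0,"z":-3,"wx":0,"wy":0,"wz":0,"fingers":0.2},{"x":0,"y":0,"z":-10,"wx":0,"wy":0,"wz":0,"fingers":0.2},{"x":0,"y":0,"z":-22,"wx":0,"wy":0,"wz":0,"fingers":0.2},{"x":0,"y":0,"z":-38,"wx":0,"wy":0,"wz":0,"fingers":0.2},{"x":0,"y":0,"z":-55,"wx":0,"wy":0,"wz":0,"fingers":0.2},{"x":0,"y":0,"z":-72,"wx":0,"wy":0,"wz":0,"fingers":0.2},{"x":0,"y":0,"z":-89,"wx":0,"wy":0,"wz":0,"fingers":0.2},{"x":0,"y":0,"z":-106,"wx":0,"wy":0,"wz":0,"fingers":0.2},{"x":0,"y":0,"z":-122,"wx":0,"wy":0,"wz":0,"fingers":0.2},{"x":0,"y":0,"z":-133,"wx":0,"wy":0,"wz":0,"fingers":0.2},{"x":0,"y":0,"z":-138,"wx":0,"wy":0,"wz":0,"fingers":0.2},{"x":0,"y":0,"z":-138,"wx":0,"wy":0,"wz":0,"fingers":0.2}])

```text
time: 13.02
tool_pos: [0.6224, -0.1905, 0.2314]
eef_rot: [0.002, 0.787, 0.617, 0.001]
contact_force: [-0.7, 0.3, -0.2]
finger_gap: 0.0342
finger_force: 20.0
```

Request:
jog_arm(targets=[{"x":5,"y":-4,"z":0,"wx":0,"wy":0,"wz":0,"fingers":0.2},{"x":17,"y":-13,"z":0,"wx":0,"wy":0,"wz":-0.6,"fingers":0.2},{"x":36,"y":-27,"z":0,"wx":0,"wy":0,"wz":-1.3,"fingers":0.2},{"x":60,"y":-46,"z":0,"wx":0,"wy":0,"wz":-2.2,"fingers":0.2},{"x":85,"y":-65,"z":0,"wx":0,"wy":0,"wz":-3.2,"fingers":0.2},{"x":110,"y":-84,"z":0,"wx":0,"wy":0,"wz":-4.2,"fingers":0.2},{"x":135,"y":-103,"z":0,"wx":0,"wy":0,"wz":-5.2,"fingers":0.2},{"x":160,"y":-122,"z":0,"wx":0,"wy":0,"wz":-6.2,"fingers":0.2},{"x":185,"y":-141,"z":0,"wx":0,"wy":0,"wz":-7.2,"fingers":0.2},{"x":210,"y":-160,"z":0,"wx":0,"wy":0,"wz":-8.2,"fingers":0.2},{"x":235,"y":-179,"z":0,"wx":0,"wy":0,"wz":-9.2,"fingers":0.2},{"x":260,"y":-198,"z":0,"wx":0,"wy":0,"wz":-10.2,"fingers":0.2},{"x":284,"y":-216,"z":0,"wx":0,"wy":0,"wz":-11.2,"fingers":0.2},{"x":304,"y":-231,"z":0,"wx":0,"wy":0,"wz":-12,"fingers":0.2},{"x":319,"y":-243,"z":0,"wx":0,"wy":0,"wz":-12.5,"fingers":0.2},{"x":328,"y":-250,"z":0,"wx":0,"wy":0,"wz":-12.8,"fingers":0.2},{"x":333,"y":-253.5,"z":0,"wx":0,"wy":0,"wz":-12.8,"fingers":0.2},{"x":333,"y":-253.5,"z":0,"wx":0,"wy":0,"wz":-12.8,"fingers":0.2},{"x":333,"y":-253.5,"z":0,"wx":0,"wy":0,"wz":-12.8,"fingers":0.2},{"x":333,"y":-253.5,"z":0,"wx":0,"wy":0,"wz":-12.8,"fingers":0.2}])

```text
time: 14.68
tool_pos: [0.4548, 0.1927, 0.2289]
eef_rot: [0.0, 0.713, 0.701, -0.0]
contact_force: [0.8, 0.1, -0.1]
finger_gap: 0.0347
finger_force: 20.0
```

```bash
python3 -c "
from h import *
tilt()
go(.4547,.1938,.091,-.9)
"
```

```text
side 0.15 35 [-5.7 10.2]
side 0.165 116 [-5.5 10.1]
side 0.18 122 [-6.1 10. ]
side 0.195 123 [-6.1 10.2]
top 0.15 18 [ -2.7 -10.2]
top 0.165 75 [-5.1 -9.2]
top 0.18 81 [-4.6 -9.2]
top 0.195 92 [-4.7 -9.4]
t 14.78 pos [0.4549 0.1927 0.2291] shift [  1.1  -0.2 138.1] turn [-0.    0.02 -0.14] F [ 0.5  0.3 -0.1] gap 0.0342
```

Request:
jog_arm(targets=[{"x":0,"y":0,"z":4,"wx":0,"wy":0,"wz":0,"fingers":0.2},{"x":0,"y":0,"z":12,"wx":0,"wy":0,"wz":0,"fingers":0.2},{"x":0,"y":0,"z":24,"wx":0,"wy":0,"wz":0,"fingers":0.2},{"x":0,"y":0,"z":36,"wx":0,"wy":0,"wz":0,"fingers":0.2},{"x":0,"y":0,"z":48,"wx":0,"wy":0,"wz":0,"fingers":0.2},{"x":0,"y":0,"z":60,"wx":0,"wy":0,"wz":0,"fingers":0.2},{"x":0,"y":0,"z":70,"wx":0,"wy":0,"wz":0,"fingers":0.2},{"x":0,"y":0,"z":78,"wx":0,"wy":0,"wz":0,"fingers":0.2},{"x":0,"y":0,"z":84,"wx":0,"wy":0,"wz":0,"fingers":0.2},{"x":0,"y":0,"z":88,"wx":0,"wy":0,"wz":0,"fingers":0.2},{"x":0,"y":0,"z":90,"wx":0,"wy":0,"wz":0,"fingers":0.2},{"x":0,"y":0,"z":90,"wx":0,"wy":0,"wz":0,"fingers":0.2}])

```text
time: 15.78
tool_pos: [0.4544, 0.1936, 0.1389]
eef_rot: [-0.0, 0.713, 0.701, -0.0]
contact_force: [0.1, 0.3, -1.1]
finger_gap: 0.0349
finger_force: 20.0
```

```bash
python3 -c "
from h import *
go(.4547,.1930,.091,-.9)
"
```

```text
t 15.78 pos [0.4544 0.1936 0.1389] shift [-0.6  0.4 47.9] turn [-0.02  0.   -0.04] F [ 0.1  0.3 -1.1] gap 0.0349
```

Request:
jog_arm(targets=[{"x":0,"y":0,"z":4,"wx":0,"wy":0,"wz":0,"fingers":0.2},{"x":0,"y":0,"z":11,"wx":0,"wy":0,"wz":0,"fingers":0.2},{"x":0,"y":0,"z":19,"wx":0,"wy":0,"wz":0,"fingers":0.2},{"x":0,"y":0,"z":27,"wx":0,"wy":0,"wz":0,"fingers":0.2},{"x":0,"y":0,"z":35,"wx":0,"wy":0,"wz":0,"fingers":0.2},{"x":0,"y":0,"z":40,"wx":0,"wy":0,"wz":0,"fingers":0.2},{"x":0,"y":0,"z":43,"wx":0,"wy":0,"wz":0,"fingers":0.2},{"x":0,"y":0,"z":45,"wx":0,"wy":0,"wz":0,"fingers":0.2},{"x":0,"y":0,"z":46.5,"wx":0,"wy":0,"wz":0,"fingers":0.2},{"x":0,"y":0,"z":47.5,"wx":0,"wy":0,"wz":0,"fingers":0.2},{"x":0,"y":0,"z":48,"wx":0,"wy":0,"wz":0,"fingers":0.2},{"x":0,"y":0,"z":48,"wx":0,"wy":0,"wz":0,"fingers":0.2},{"x":0,"y":0,"z":48,"wx":0,"wy":0,"wz":0,"fingers":0.2}])

```text
time: 16.87
tool_pos: [0.455, 0.1937, 0.0918]
eef_rot: [0.0, 0.713, 0.701, 0.001]
contact_force: [0.3, -0.3, 2.9]
finger_gap: 0.0345
finger_force: 20.0
```

```bash
python3 -c "
from h import *
go(.4547,.1930,.091,-.9)
from cell import eyes
for o in caps(eyes.get_image('side')): 
  if o[2][0]>.4 and abs(o[2][1]-.19)<.03: print(*o)
go(.4547,.1930,.091,-.9)
"
```

```text
t 16.87 pos [0.455  0.1937 0.0918] shift [-0.7 -0.3  0.8] turn [ 0.08 -0.01 -0.04] F [ 0.3 -0.3  2.9] gap 0.0345
[165. 245.] 214 [0.6138 0.1675] [0.6137 0.1646 0.0186] 0.1176 [ 39  45 221]
[144. 258.] 315 [0.6279 0.2075] [0.6291 0.2064 0.0181] 0.1181 [220 226 234]
[234. 288.] 432 [0.4548 0.1979] [0.4545 0.1962 0.0303] 0.1177 [104  54  24]
t 16.92 pos [0.455  0.1937 0.0917] shift [-0.7 -0.3  0.7] turn [ 0.08 -0.01 -0.04] F [ 1.1 -0.5  2.1] gap 0.0345
```

Blue is seated (2.9 N contact, cap top at about 0.1177). I release it and rise.

Request:
jog_arm(targets=[{"x":0,"y":0,"z":0,"wx":0,"wy":0,"wz":0,"fingers":0.42},{"x":0,"y":0,"z":0,"wx":0,"wy":0,"wz":0,"fingers":0.5},{"x":0,"y":0,"z":0,"wx":0,"wy":0,"wz":0,"fingers":0.8},{"x":0,"y":0,"z":0,"wx":0,"wy":0,"wz":0,"fingers":0.8},{"x":0,"y":0,"z":0,"wx":0,"wy":0,"wz":0,"fingers":0.8},{"x":0,"y":0,"z":0,"wx":0,"wy":0,"wz":0,"fingers":0.8},{"x":0,"y":0,"z":-3,"wx":0,"wy":0,"wz":0,"fingers":0.8},{"x":0,"y":0,"z":-10,"wx":0,"wy":0,"wz":0,"fingers":0.8},{"x":0,"y":0,"z":-24,"wx":0,"wy":0,"wz":0,"fingers":0.8},{"x":0,"y":0,"z":-42,"wx":0,"wy":0,"wz":0,"fingers":0.8},{"x":0,"y":0,"z":-56,"wx":0,"wy":0,"wz":0,"fingers":0.8},{"x":0,"y":0,"z":-62,"wx":0,"wy":0,"wz":0,"fingers":0.8},{"x":0,"y":0,"z":-64,"wx":0,"wy":0,"wz":0,"fingers":0.8},{"x":0,"y":0,"z":-64,"wx":0,"wy":0,"wz":0,"fingers":0.8}])

```text
time: 18.08
tool_pos: [0.4548, 0.1937, 0.1558]
eef_rot: [0.0, 0.713, 0.701, 0.001]
contact_force: [1.0, -0.5, -0.6]
finger_gap: 0.0751
finger_force: 0.0
```

```bash
python3 -c "
from h import *
from cell import eyes
for o in caps(eyes.get_image('side')): 
  if o[2][0]>.4 and abs(o[2][1])<.25: print(*o[2:])
go(.4649,-.1376,.155,-18.73)
"
```

```text
[ 0.6101 -0.2318] [ 0.6105 -0.2332  0.0192] 0.118 [201 210 224]
[ 0.4497 -0.1788] [ 0.4502 -0.181   0.0191] 0.1179 [210 218 227]
[ 0.4644 -0.1359] [ 0.466  -0.1375  0.0189] 0.1175 [ 63 209 235]
[ 0.4792 -0.0922] [ 0.4809 -0.0936  0.0188] 0.1177 [211 219 227]
[0.5997 0.1252] [0.6015 0.1194 0.0182] 0.118 [204 212 226]
[0.612  0.1641] [0.6131 0.1634 0.0186] 0.1177 [ 37  42 213]
[0.6278 0.2076] [0.6293 0.2069 0.0186] 0.1181 [212 220 228]
[0.4581 0.1522] [0.4557 0.1504 0.0183] 0.1183 [188 195 208]
[0.4538 0.1954] [0.4544 0.1943 0.0185] 0.1175 [121  59  25]
[0.4553 0.2413] [0.4558 0.2408 0.0182] 0.1182 [151 157 167]
t 18.13 pos [0.4542 0.1935 0.1549] shift [-3.309e+02  1.620e+01 -1.000e-01] turn [-2.000e-02  1.000e-02  1.779e+01] F [ 0.2  0.9 -0.5] gap 0.0752
```

Request:
jog_arm(targets=[{"x":-10,"y":0.5,"z":0,"wx":0,"wy":0,"wz":0.5,"fingers":0.8},{"x":-33,"y":1.5,"z":0,"wx":0,"wy":0,"wz":1.8,"fingers":0.8},{"x":-63,"y":3,"z":0,"wx":0,"wy":0,"wz":3.4,"fingers":0.8},{"x":-97,"y":5,"z":0,"wx":0,"wy":0,"wz":5.2,"fingers":0.8},{"x":-132,"y":6.5,"z":0,"wx":0,"wy":0,"wz":7,"fingers":0.8},{"x":-167,"y":8,"z":0,"wx":0,"wy":0,"wz":9,"fingers":0.8},{"x":-202,"y":10,"z":0,"wx":0,"wy":0,"wz":11,"fingers":0.8},{"x":-237,"y":12,"z":0,"wx":0,"wy":0,"wz":13,"fingers":0.8},{"x":-270,"y":13.5,"z":0,"wx":0,"wy":0,"wz":14.7,"fingers":0.8},{"x":-299,"y":15,"z":0,"wx":0,"wy":0,"wz":16.2,"fingers":0.8},{"x":-318,"y":16,"z":0,"wx":0,"wy":0,"wz":17.2,"fingers":0.8},{"x":-327,"y":16,"z":0,"wx":0,"wy":0,"wz":17.7,"fingers":0.8},{"x":-331,"y":16,"z":0,"wx":0,"wy":0,"wz":17.8,"fingers":0.8},{"x":-331,"y":16,"z":0,"wx":0,"wy":0,"wz":17.8,"fingers":0.8},{"x":-331,"y":16,"z":0,"wx":0,"wy":0,"wz":17.8,"fingers":0.8},{"x":-331,"y":16,"z":0,"wx":0,"wy":0,"wz":17.8,"fingers":0.8}])

```text
time: 19.47
tool_pos: [0.4647, -0.1364, 0.1549]
eef_rot: [-0.0, 0.812, 0.583, -0.0]
contact_force: [-0.2, 0.5, 0.1]
finger_gap: 0.075
finger_force: 0.0
```

```bash
python3 -c "
from h import *
go(.4651,-.1376,.091,-18.73)
"
```

```text
t 19.47 pos [ 0.4647 -0.1364  0.1549] shift [-1.   0.8 63.9] turn [-0.04 -0.03  0.08] F [-0.2  0.5  0.1] gap 0.075
```

Request:
jog_arm(targets=[{"x":-0.3,"y":0.3,"z":4,"wx":0,"wy":0,"wz":0,"fingers":0.8},{"x":-0.5,"y":0.5,"z":14,"wx":0,"wy":0,"wz":0,"fingers":0.8},{"x":-0.5,"y":0.5,"z":28,"wx":0,"wy":0,"wz":0,"fingers":0.8},{"x":-0.5,"y":0.5,"z":42,"wx":0,"wy":0,"wz":0,"fingers":0.8},{"x":-0.5,"y":0.5,"z":54,"wx":0,"wy":0,"wz":0,"fingers":0.8},{"x":-0.5,"y":0.5,"z":61,"wx":0,"wy":0,"wz":0,"fingers":0.7},{"x":-0.5,"y":0.5,"z":64,"wx":0,"wy":0,"wz":0,"fingers":0.6},{"x":-0.5,"y":0.5,"z":64,"wx":0,"wy":0,"wz":0,"fingers":0.5},{"x":-0.5,"y":0.5,"z":64,"wx":0,"wy":0,"wz":0,"fingers":0.4},{"x":-0.5,"y":0.5,"z":64,"wx":0,"wy":0,"wz":0,"fingers":0.2},{"x":-0.5,"y":0.5,"z":64,"wx":0,"wy":0,"wz":0,"fingers":0.2},{"x":-0.5,"y":0.5,"z":64,"wx":0,"wy":0,"wz":0,"fingers":0.2},{"x":-0.5,"y":0.5,"z":64,"wx":0,"wy":0,"wz":0,"fingers":0.2},{"x":-0.5,"y":0.5,"z":64,"wx":0,"wy":0,"wz":0,"fingers":0.2}], newtons=20)

```text
time: 20.63
tool_pos: [0.4659, -0.1386, 0.0918]
eef_rot: [0.001, 0.813, 0.582, 0.0]
contact_force: [-0.2, -1.0, 2.3]
finger_gap: 0.0343
finger_force: 20.0
```

```bash
python3 -c "
from h import *
go(.6216,-.1888,.23,-13.75)
"
```

```text
t 20.63 pos [ 0.4659 -0.1386  0.0918] shift [   2.5  163.8 -137.9] turn [ 0.09  0.01 -5.  ] F [-0.2 -1.   2.3] gap 0.0343
```

Request:
jog_arm(targets=[{"x":0,"y":0,"z":-3,"wx":0,"wy":0,"wz":0,"fingers":0.2},{"x":0,"y":0,"z":-10,"wx":0,"wy":0,"wz":0,"fingers":0.2},{"x":0,"y":0,"z":-22,"wx":0,"wy":0,"wz":0,"fingers":0.2},{"x":0,"y":0,"z":-38,"wx":0,"wy":0,"wz":0,"fingers":0.2},{"x":0,"y":0,"z":-55,"wx":0,"wy":0,"wz":0,"fingers":0.2},{"x":0,"y":0,"z":-72,"wx":0,"wy":0,"wz":0,"fingers":0.2},{"x":0,"y":0,"z":-89,"wx":0,"wy":0,"wz":0,"fingers":0.2},{"x":0,"y":0,"z":-106,"wx":0,"wy":0,"wz":0,"fingers":0.2},{"x":0,"y":0,"z":-122,"wx":0,"wy":0,"wz":0,"fingers":0.2},{"x":0,"y":0,"z":-133,"wx":0,"wy":0,"wz":0,"fingers":0.2},{"x":0,"y":0,"z":-138,"wx":0,"wy":0,"wz":0,"fingers":0.2},{"x":0,"y":6,"z":-138,"wx":0,"wy":0,"wz":-0.2,"fingers":0.2},{"x":0,"y":22,"z":-138,"wx":0,"wy":0,"wz":-0.8,"fingers":0.2},{"x":1,"y":46,"z":-138,"wx":0,"wy":0,"wz":-1.5,"fingers":0.2},{"x":1,"y":72,"z":-138,"wx":0,"wy":0,"wz":-2.3,"fingers":0.2},{"x":2,"y":98,"z":-138,"wx":0,"wy":0,"wz":-3.1,"fingers":0.2},{"x":2,"y":124,"z":-138,"wx":0,"wy":0,"wz":-3.9,"fingers":0.2},{"x":2.5,"y":145,"z":-138,"wx":0,"wy":0,"wz":-4.5,"fingers":0.2},{"x":2.5,"y":158,"z":-138,"wx":0,"wy":0,"wz":-4.8,"fingers":0.2},{"x":2.5,"y":164,"z":-138,"wx":0,"wy":0,"wz":-5,"fingers":0.2}])

```text
time: 22.3
tool_pos: [0.6223, -0.1889, 0.2266]
eef_rot: [-0.001, 0.787, 0.618, -0.001]
contact_force: [0.2, 0.2, -0.1]
finger_gap: 0.0345
finger_force: 20.0
```

Request:
jog_arm(targets=[{"x":0,"y":0,"z":0,"wx":0,"wy":0,"wz":0,"fingers":0.2},{"x":0,"y":0,"z":0,"wx":0,"wy":0,"wz":0,"fingers":0.2},{"x":0,"y":0,"z":0,"wx":0,"wy":0,"wz":0,"fingers":0.2}])

```text
time: 22.55
tool_pos: [0.6205, -0.1882, 0.2286]
eef_rot: [-0.001, 0.787, 0.617, -0.0]
contact_force: [0.4, -0.1, 0.0]
finger_gap: 0.0345
finger_force: 20.0
```

```bash
python3 -c "
from h import *
tilt()
go(.6216,-.1893,.091,-13.75)
"
```

```text
side 0.15 38 [-5.5  9.3]
side 0.165 74 [-6.1  9.3]
side 0.18 70 [-5.8 10.6]
side 0.195 73 [-6.1 10.2]
t 22.65 pos [ 0.6207 -0.1883  0.2293] shift [ -0.8   1.2 138.3] turn [-0.02 -0.    0.01] F [ 0.2 -1.2 -0.9] gap 0.0347
```

Request:
jog_arm(targets=[{"x":-0.4,"y":0.5,"z":4,"wx":0,"wy":0,"wz":0,"fingers":0.2},{"x":-0.8,"y":1,"z":12,"wx":0,"wy":0,"wz":0,"fingers":0.2},{"x":-0.8,"y":1,"z":24,"wx":0,"wy":0,"wz":0,"fingers":0.2},{"x":-0.8,"y":1,"z":36,"wx":0,"wy":0,"wz":0,"fingers":0.2},{"x":-0.8,"y":1,"z":48,"wx":0,"wy":0,"wz":0,"fingers":0.2},{"x":-0.8,"y":1,"z":60,"wx":0,"wy":0,"wz":0,"fingers":0.2},{"x":-0.8,"y":1,"z":70,"wx":0,"wy":0,"wz":0,"fingers":0.2},{"x":-0.8,"y":1,"z":78,"wx":0,"wy":0,"wz":0,"fingers":0.2},{"x":-0.8,"y":1,"z":84,"wx":0,"wy":0,"wz":0,"fingers":0.2},{"x":-0.8,"y":1,"z":88,"wx":0,"wy":0,"wz":0,"fingers":0.2},{"x":-0.8,"y":1,"z":90,"wx":0,"wy":0,"wz":0,"fingers":0.2},{"x":-0.8,"y":1,"z":90,"wx":0,"wy":0,"wz":0,"fingers":0.2}])

```text
time: 23.65
tool_pos: [0.6221, -0.1896, 0.1389]
eef_rot: [-0.0, 0.787, 0.617, -0.0]
contact_force: [0.6, 0.4, -0.2]
finger_gap: 0.0342
finger_force: 20.0
```

```bash
python3 -c "
from h import *
go(.6216,-.1893,.091,-13.75)
"
```

```text
t 23.65 pos [ 0.6221 -0.1896  0.1389] shift [ 0.2 -0.6 47.9] turn [-0.01 -0.    0.01] F [ 0.6  0.4 -0.2] gap 0.0342
```

Request:
jog_arm(targets=[{"x":0,"y":-0.3,"z":4,"wx":0,"wy":0,"wz":0,"fingers":0.2},{"x":0,"y":-0.3,"z":11,"wx":0,"wy":0,"wz":0,"fingers":0.2},{"x":0,"y":-0.3,"z":19,"wx":0,"wy":0,"wz":0,"fingers":0.2},{"x":0,"y":-0.3,"z":27,"wx":0,"wy":0,"wz":0,"fingers":0.2},{"x":0,"y":-0.3,"z":35,"wx":0,"wy":0,"wz":0,"fingers":0.2},{"x":0,"y":-0.3,"z":40,"wx":0,"wy":0,"wz":0,"fingers":0.2},{"x":0,"y":-0.3,"z":43,"wx":0,"wy":0,"wz":0,"fingers":0.2},{"x":0,"y":-0.3,"z":45,"wx":0,"wy":0,"wz":0,"fingers":0.2},{"x":0,"y":-0.3,"z":46.5,"wx":0,"wy":0,"wz":0,"fingers":0.2},{"x":0,"y":-0.3,"z":47.5,"wx":0,"wy":0,"wz":0,"fingers":0.2},{"x":0,"y":-0.3,"z":47.5,"wx":0,"wy":0,"wz":0,"fingers":0.2},{"x":0,"y":-0.3,"z":47.5,"wx":0,"wy":0,"wz":0,"fingers":0.2}])

```text
time: 24.65
tool_pos: [0.6225, -0.1898, 0.0922]
eef_rot: [0.001, 0.787, 0.617, 0.0]
contact_force: [1.0, -0.3, 0.2]
finger_gap: 0.0342
finger_force: 20.0
```

```bash
python3 -c "
from h import *
from cell import eyes
go(.6216,-.1893,.091,-13.75)
for o in caps(eyes.get_image('side')): 
  if o[2][0]>.55 and abs(o[2][1]+.19)<.07: print(*o)
go(.6216,-.1893,.091,-13.75)
"
```

```text
t 24.65 pos [ 0.6225 -0.1898  0.0922] shift [ 0.3 -1.   1.2] turn [0.1  0.01 0.01] F [ 1.  -0.3  0.2] gap 0.0342
[269. 138.] 65 [ 0.6032 -0.2332] [ 0.6098 -0.2329  0.0181] 0.1179 [153 163 173]
[253. 146.] 182 [ 0.6215 -0.1844] [ 0.6215 -0.1867  0.0304] 0.1179 [ 34  97 114]
[241. 154.] 145 [ 0.632  -0.1425] [ 0.6331 -0.144   0.019 ] 0.118 [127 131 138]
t 24.7 pos [ 0.6226 -0.1898  0.0922] shift [ 0.3 -1.1  1.2] turn [0.1  0.01 0.  ] F [ 0.7 -0.7  0.7] gap 0.0341
```

Request:
jog_arm(targets=[{"x":0,"y":-0.5,"z":0.4,"wx":0,"wy":0,"wz":0,"fingers":0.2},{"x":0,"y":-0.5,"z":0.8,"wx":0,"wy":0,"wz":0,"fingers":0.2},{"x":0,"y":-0.5,"z":0.8,"wx":0,"wy":0,"wz":0,"fingers":0.2},{"x":0,"y":-0.5,"z":0.8,"wx":0,"wy":0,"wz":0,"fingers":0.2}])

```text
time: 25.03
tool_pos: [0.6223, -0.1898, 0.0919]
eef_rot: [0.001, 0.787, 0.617, 0.001]
contact_force: [1.8, -1.3, 3.2]
finger_gap: 0.0343
finger_force: 20.0
```

```bash
python3 -c "
from h import *
go(.6216,-.1893,.091,-13.75)
"
```

```text
t 25.03 pos [ 0.6223 -0.1898  0.0919] shift [ 0.3 -0.8  0.9] turn [0.14 0.02 0.01] F [ 1.8 -1.3  3.2] gap 0.0343
```

Yellow has bottomed out at 3.2 N. I release it and rise.

Request:
jog_arm(targets=[{"x":0,"y":0,"z":0,"wx":0,"wy":0,"wz":0,"fingers":0.42},{"x":0,"y":0,"z":0,"wx":0,"wy":0,"wz":0,"fingers":0.5},{"x":0,"y":0,"z":0,"wx":0,"wy":0,"wz":0,"fingers":0.8},{"x":0,"y":0,"z":0,"wx":0,"wy":0,"wz":0,"fingers":0.8},{"x":0,"y":0,"z":0,"wx":0,"wy":0,"wz":0,"fingers":0.8},{"x":0,"y":0,"z":0,"wx":0,"wy":0,"wz":0,"fingers":0.8},{"x":0,"y":0,"z":-3,"wx":0,"wy":0,"wz":0,"fingers":0.8},{"x":0,"y":0,"z":-10,"wx":0,"wy":0,"wz":0,"fingers":0.8},{"x":0,"y":0,"z":-24,"wx":0,"wy":0,"wz":0,"fingers":0.8},{"x":0,"y":0,"z":-42,"wx":0,"wy":0,"wz":0,"fingers":0.8},{"x":0,"y":0,"z":-56,"wx":0,"wy":0,"wz":0,"fingers":0.8},{"x":0,"y":0,"z":-62,"wx":0,"wy":0,"wz":0,"fingers":0.8},{"x":0,"y":0,"z":-64,"wx":0,"wy":0,"wz":0,"fingers":0.8},{"x":0,"y":0,"z":-64,"wx":0,"wy":0,"wz":0,"fingers":0.8}])

```text
time: 26.2
tool_pos: [0.6219, -0.1897, 0.1562]
eef_rot: [0.001, 0.787, 0.617, 0.0]
contact_force: [-0.2, 0.7, -0.4]
finger_gap: 0.0752
finger_force: 0.0
```

```bash
python3 -c "
from h import *
from cell import eyes
for o in caps(eyes.get_image('side')): 
  if o[2][0]>.4 and abs(o[2][1])<.25: print(*o[2:])
go(.6142,.1632,.155,-17.33)
"
```

```text
[ 0.609  -0.2284] [ 0.611  -0.2323  0.0182] 0.1177 [147 152 161]
[ 0.6218 -0.1876] [ 0.6228 -0.1904  0.0191] 0.1177 [ 35 110 129]
[ 0.6319 -0.1423] [ 0.6339 -0.1439  0.0194] 0.1177 [174 179 191]
[ 0.4499 -0.1783] [ 0.4502 -0.18    0.0183] 0.118 [169 175 187]
[ 0.4793 -0.0919] [ 0.4797 -0.0925  0.0189] 0.1179 [194 202 215]
[0.6009 0.1202] [0.6022 0.1184 0.0189] 0.1181 [196 203 216]
[0.6123 0.1643] [0.6127 0.1633 0.0184] 0.1176 [ 33  38 197]
[0.628  0.2075] [0.6286 0.2067 0.0184] 0.1181 [196 204 217]
[0.4537 0.1498] [0.4542 0.1491 0.0187] 0.1182 [197 205 218]
[0.4536 0.1954] [0.4546 0.1949 0.0184] 0.1177 [183  91  40]
[0.4556 0.2413] [0.4561 0.24   0.0183] 0.1183 [200 208 220]
t 26.25 pos [ 0.6213 -0.1893  0.155 ] shift [340.8 -90.6  -0. ] turn [ 0.01 -0.    3.59] F [-0.8 -0.7 -0.8] gap 0.0748
```

Request:
jog_arm(targets=[{"x":10,"y":-3,"z":0,"wx":0,"wy":0,"wz":0.1,"fingers":0.8},{"x":34,"y":-9,"z":0,"wx":0,"wy":0,"wz":0.4,"fingers":0.8},{"x":65,"y":-17,"z":0,"wx":0,"wy":0,"wz":0.8,"fingers":0.8},{"x":100,"y":-27,"z":0,"wx":0,"wy":0,"wz":1.2,"fingers":0.8},{"x":135,"y":-36,"z":0,"wx":0,"wy":0,"wz":1.6,"fingers":0.8},{"x":170,"y":-45,"z":0,"wx":0,"wy":0,"wz":2,"fingers":0.8},{"x":205,"y":-55,"z":0,"wx":0,"wy":0,"wz":2.4,"fingers":0.8},{"x":240,"y":-64,"z":0,"wx":0,"wy":0,"wz":2.8,"fingers":0.8},{"x":274,"y":-73,"z":0,"wx":0,"wy":0,"wz":3.2,"fingers":0.8},{"x":305,"y":-81,"z":0,"wx":0,"wy":0,"wz":3.4,"fingers":0.8},{"x":326,"y":-87,"z":0,"wx":0,"wy":0,"wz":3.6,"fingers":0.8},{"x":337,"y":-90,"z":0,"wx":0,"wy":0,"wz":3.6,"fingers":0.8},{"x":340.5,"y":-90.6,"z":0,"wx":0,"wy":0,"wz":3.6,"fingers":0.8},{"x":340.5,"y":-90.6,"z":0,"wx":0,"wy":0,"wz":3.6,"fingers":0.8},{"x":340.5,"y":-90.6,"z":0,"wx":0,"wy":0,"wz":3.6,"fingers":0.8},{"x":340.5,"y":-90.6,"z":0,"wx":0,"wy":0,"wz":3.6,"fingers":0.8}])

```text
time: 27.58
tool_pos: [0.6144, 0.1613, 0.1546]
eef_rot: [0.0, 0.806, 0.592, -0.0]
contact_force: [0.0, -0.7, -1.4]
finger_gap: 0.0749
finger_force: 0.0
```

```bash
python3 -c "
from h import *
go(.6142,.1632,.091,-17.33)
"
```

```text
t 27.58 pos [0.6144 0.1613 0.1546] shift [ 1.8 -0.7 63.6] turn [-0.02  0.04 -0.12] F [ 0.  -0.7 -1.4] gap 0.0749
```

Request:
jog_arm(targets=[{"x":0.4,"y":-0.2,"z":4,"wx":0,"wy":0,"wz":0,"fingers":0.8},{"x":0.8,"y":-0.4,"z":14,"wx":0,"wy":0,"wz":0,"fingers":0.8},{"x":0.8,"y":-0.4,"z":28,"wx":0,"wy":0,"wz":0,"fingers":0.8},{"x":0.8,"y":-0.4,"z":42,"wx":0,"wy":0,"wz":0,"fingers":0.8},{"x":0.8,"y":-0.4,"z":54,"wx":0,"wy":0,"wz":0,"fingers":0.8},{"x":0.8,"y":-0.4,"z":61,"wx":0,"wy":0,"wz":0,"fingers":0.7},{"x":0.8,"y":-0.4,"z":63.6,"wx":0,"wy":0,"wz":0,"fingers":0.6},{"x":0.8,"y":-0.4,"z":63.6,"wx":0,"wy":0,"wz":0,"fingers":0.5},{"x":0.8,"y":-0.4,"z":63.6,"wx":0,"wy":0,"wz":0,"fingers":0.4},{"x":0.8,"y":-0.4,"z":63.6,"wx":0,"wy":0,"wz":0,"fingers":0.2},{"x":0.8,"y":-0.4,"z":63.6,"wx":0,"wy":0,"wz":0,"fingers":0.2},{"x":0.8,"y":-0.4,"z":63.6,"wx":0,"wy":0,"wz":0,"fingers":0.2},{"x":0.8,"y":-0.4,"z":63.6,"wx":0,"wy":0,"wz":0,"fingers":0.2},{"x":0.8,"y":-0.4,"z":63.6,"wx":0,"wy":0,"wz":0,"fingers":0.2}], newtons=20)

```text
time: 28.75
tool_pos: [0.6149, 0.1638, 0.0921]
eef_rot: [0.0, 0.806, 0.592, 0.001]
contact_force: [0.7, -0.5, 1.7]
finger_gap: 0.0346
finger_force: 20.0
```

```bash
python3 -c "
from h import *
go(.4649,-.1374,.23,-18.73)
"
```

```text
t 28.75 pos [0.6149 0.1638 0.0921] shift [-332.1  -53.1 -138.2] turn [ 0.1  -0.04  1.39] F [ 0.7 -0.5  1.7] gap 0.0346
```

Request:
jog_arm(targets=[{"x":0,"y":0,"z":-3,"wx":0,"wy":0,"wz":0,"fingers":0.2},{"x":0,"y":0,"z":-10,"wx":0,"wy":0,"wz":0,"fingers":0.2},{"x":0,"y":0,"z":-22,"wx":0,"wy":0,"wz":0,"fingers":0.2},{"x":0,"y":0,"z":-38,"wx":0,"wy":0,"wz":0,"fingers":0.2},{"x":0,"y":0,"z":-55,"wx":0,"wy":0,"wz":0,"fingers":0.2},{"x":0,"y":0,"z":-72,"wx":0,"wy":0,"wz":0,"fingers":0.2},{"x":0,"y":0,"z":-89,"wx":0,"wy":0,"wz":0,"fingers":0.2},{"x":0,"y":0,"z":-106,"wx":0,"wy":0,"wz":0,"fingers":0.2},{"x":0,"y":0,"z":-122,"wx":0,"wy":0,"wz":0,"fingers":0.2},{"x":0,"y":0,"z":-133,"wx":0,"wy":0,"wz":0,"fingers":0.2},{"x":0,"y":0,"z":-138,"wx":0,"wy":0,"wz":0,"fingers":0.2},{"x":0,"y":0,"z":-138,"wx":0,"wy":0,"wz":0,"fingers":0.2}])

```text
time: 29.75
tool_pos: [0.615, 0.1639, 0.2314]
eef_rot: [0.001, 0.806, 0.592, 0.002]
contact_force: [0.5, -0.6, -1.1]
finger_gap: 0.0342
finger_force: 20.0
```

Request:
jog_arm(targets=[{"x":-6,"y":-1,"z":0,"wx":0,"wy":0,"wz":0,"fingers":0.2},{"x":-20,"y":-3,"z":0,"wx":0,"wy":0,"wz":0.1,"fingers":0.2},{"x":-42,"y":-7,"z":0,"wx":0,"wy":0,"wz":0.2,"fingers":0.2},{"x":-68,"y":-11,"z":0,"wx":0,"wy":0,"wz":0.3,"fingers":0.2},{"x":-95,"y":-15,"z":0,"wx":0,"wy":0,"wz":0.4,"fingers":0.2},{"x":-122,"y":-19,"z":0,"wx":0,"wy":0,"wz":0.5,"fingers":0.2},{"x":-149,"y":-24,"z":0,"wx":0,"wy":0,"wz":0.6,"fingers":0.2},{"x":-176,"y":-28,"z":0,"wx":0,"wy":0,"wz":0.7,"fingers":0.2},{"x":-203,"y":-32,"z":0,"wx":0,"wy":0,"wz":0.8,"fingers":0.2},{"x":-230,"y":-37,"z":0,"wx":0,"wy":0,"wz":0.9,"fingers":0.2},{"x":-257,"y":-41,"z":0,"wx":0,"wy":0,"wz":1,"fingers":0.2},{"x":-283,"y":-45,"z":0,"wx":0,"wy":0,"wz":1.2,"fingers":0.2},{"x":-305,"y":-49,"z":0,"wx":0,"wy":0,"wz":1.3,"fingers":0.2},{"x":-320,"y":-51,"z":0,"wx":0,"wy":0,"wz":1.4,"fingers":0.2},{"x":-329,"y":-53,"z":0,"wx":0,"wy":0,"wz":1.4,"fingers":0.2},{"x":-332,"y":-53,"z":0,"wx":0,"wy":0,"wz":1.4,"fingers":0.2},{"x":-332,"y":-53,"z":0,"wx":0,"wy":0,"wz":1.4,"fingers":0.2},{"x":-332,"y":-53,"z":0,"wx":0,"wy":0,"wz":1.4,"fingers":0.2},{"x":-332,"y":-53,"z":0,"wx":0,"wy":0,"wz":1.4,"fingers":0.2}])

```text
time: 31.33
tool_pos: [0.4647, -0.1366, 0.229]
eef_rot: [-0.0, 0.813, 0.583, 0.0]
contact_force: [0.1, 0.3, -0.9]
finger_gap: 0.0343
finger_force: 20.0
```

```bash
python3 -c "
from h import *
tilt()
go(.4650,-.1374,.091,-18.73)
"
```

```text
side 0.15 38 [-3.8  7.7]
side 0.165 78 [-2.9  9. ]
side 0.18 83 [-3.7  8.6]
side 0.195 87 [-3.3  8.8]
t 31.43 pos [ 0.4648 -0.1366  0.2292] shift [ -0.7   0.4 138.2] turn [-0.01 -0.01  0.07] F [ 0.6 -0.3 -0.4] gap 0.0344
```

Request:
jog_arm(targets=[{"x":-0.2,"y":0.2,"z":4,"wx":0,"wy":0,"wz":0,"fingers":0.2},{"x":-0.4,"y":0.2,"z":12,"wx":0,"wy":0,"wz":0,"fingers":0.2},{"x":-0.4,"y":0.2,"z":24,"wx":0,"wy":0,"wz":0,"fingers":0.2},{"x":-0.4,"y":0.2,"z":36,"wx":0,"wy":0,"wz":0,"fingers":0.2},{"x":-0.4,"y":0.2,"z":48,"wx":0,"wy":0,"wz":0,"fingers":0.2},{"x":-0.4,"y":0.2,"z":60,"wx":0,"wy":0,"wz":0,"fingers":0.2},{"x":-0.4,"y":0.2,"z":70,"wx":0,"wy":0,"wz":0,"fingers":0.2},{"x":-0.4,"y":0.2,"z":78,"wx":0,"wy":0,"wz":0,"fingers":0.2},{"x":-0.4,"y":0.2,"z":84,"wx":0,"wy":0,"wz":0,"fingers":0.2},{"x":-0.4,"y":0.2,"z":88,"wx":0,"wy":0,"wz":0,"fingers":0.2},{"x":-0.4,"y":0.2,"z":90,"wx":0,"wy":0,"wz":0,"fingers":0.2},{"x":-0.4,"y":0.2,"z":90,"wx":0,"wy":0,"wz":0,"fingers":0.2}])

```text
time: 32.43
tool_pos: [0.4645, -0.1378, 0.139]
eef_rot: [-0.0, 0.813, 0.583, -0.0]
contact_force: [0.2, 0.3, 0.4]
finger_gap: 0.0344
finger_force: 20.0
```

```bash
python3 -c "
from h import *
go(.4650,-.1374,.091,-18.73)
"
```

```text
t 32.43 pos [ 0.4645 -0.1378  0.139 ] shift [ 0.5  0.3 48. ] turn [-0.02 -0.   -0.01] F [0.2 0.3 0.4] gap 0.0344
```

Request:
jog_arm(targets=[{"x":0.3,"y":0,"z":4,"wx":0,"wy":0,"wz":0,"fingers":0.2},{"x":0.3,"y":0,"z":11,"wx":0,"wy":0,"wz":0,"fingers":0.2},{"x":0.3,"y":0,"z":19,"wx":0,"wy":0,"wz":0,"fingers":0.2},{"x":0.3,"y":0,"z":27,"wx":0,"wy":0,"wz":0,"fingers":0.2},{"x":0.3,"y":0,"z":35,"wx":0,"wy":0,"wz":0,"fingers":0.2},{"x":0.3,"y":0,"z":40,"wx":0,"wy":0,"wz":0,"fingers":0.2},{"x":0.3,"y":0,"z":43,"wx":0,"wy":0,"wz":0,"fingers":0.2},{"x":0.3,"y":0,"z":45,"wx":0,"wy":0,"wz":0,"fingers":0.2},{"x":0.3,"y":0,"z":46.5,"wx":0,"wy":0,"wz":0,"fingers":0.2},{"x":0.3,"y":0,"z":47.3,"wx":0,"wy":0,"wz":0,"fingers":0.2},{"x":0.3,"y":0,"z":47.8,"wx":0,"wy":0,"wz":0,"fingers":0.2},{"x":0.3,"y":0,"z":47.8,"wx":0,"wy":0,"wz":0,"fingers":0.2},{"x":0.3,"y":0,"z":47.8,"wx":0,"wy":0,"wz":0,"fingers":0.2}])

```text
time: 33.52
tool_pos: [0.4649, -0.1376, 0.092]
eef_rot: [0.0, 0.813, 0.583, 0.0]
contact_force: [-1.6, 1.2, 3.7]
finger_gap: 0.0343
finger_force: 20.0
```

```bash
python3 -c "
from h import *
go(.4650,-.1374,.091,-18.73)
"
```

```text
t 33.52 pos [ 0.4649 -0.1376  0.092 ] shift [ 0.2 -0.   1. ] turn [ 0.03  0.   -0.01] F [-1.6  1.2  3.7] gap 0.0343
```

Request:
jog_arm(targets=[{"x":0,"y":0,"z":0,"wx":0,"wy":0,"wz":0,"fingers":0.42},{"x":0,"y":0,"z":0,"wx":0,"wy":0,"wz":0,"fingers":0.5},{"x":0,"y":0,"z":0,"wx":0,"wy":0,"wz":0,"fingers":0.8},{"x":0,"y":0,"z":0,"wx":0,"wy":0,"wz":0,"fingers":0.8},{"x":0,"y":0,"z":0,"wx":0,"wy":0,"wz":0,"fingers":0.8},{"x":0,"y":0,"z":0,"wx":0,"wy":0,"wz":0,"fingers":0.8},{"x":0,"y":0,"z":-3,"wx":0,"wy":0,"wz":0,"fingers":0.8},{"x":0,"y":0,"z":-10,"wx":0,"wy":0,"wz":0,"fingers":0.8},{"x":0,"y":0,"z":-24,"wx":0,"wy":0,"wz":0,"fingers":0.8},{"x":0,"y":0,"z":-42,"wx":0,"wy":0,"wz":0,"fingers":0.8},{"x":0,"y":0,"z":-62,"wx":0,"wy":0,"wz":0,"fingers":0.8},{"x":0,"y":0,"z":-82,"wx":0,"wy":0,"wz":0,"fingers":0.8},{"x":0,"y":0,"z":-102,"wx":0,"wy":0,"wz":0,"fingers":0.8},{"x":0,"y":0,"z":-122,"wx":0,"wy":0,"wz":0,"fingers":0.8},{"x":0,"y":0,"z":-134,"wx":0,"wy":0,"wz":0,"fingers":0.8},{"x":0,"y":0,"z":-140,"wx":0,"wy":0,"wz":0,"fingers":0.8},{"x":0,"y":0,"z":-140,"wx":0,"wy":0,"wz":0,"fingers":0.8},{"x":0,"y":0,"z":-140,"wx":0,"wy":0,"wz":0,"fingers":0.8}])

```text
time: 35.02
tool_pos: [0.4646, -0.1375, 0.2314]
eef_rot: [0.0, 0.813, 0.583, 0.0]
contact_force: [-0.4, 0.3, 0.1]
finger_gap: 0.0752
finger_force: 0.0
```

```bash
python3 -c "
from h import *
from cell import eyes
d=eyes.get_image('side'); cv2.imwrite('pics/s9.png',d['image'])
for o in caps(d): 
  if o[2][0]>.4 and abs(o[2][1])<.25: print(*o[2:])
go(.4650,-.1374,.091,-18.73)
"
```

```text
[ 0.6103 -0.2318] [ 0.611  -0.2322  0.019 ] 0.1179 [181 189 201]
[ 0.6218 -0.1874] [ 0.6226 -0.189   0.0186] 0.1176 [ 56 186 220]
[ 0.632  -0.1422] [ 0.6342 -0.1443  0.0194] 0.1178 [189 196 208]
[ 0.4495 -0.1785] [ 0.451  -0.18    0.0189] 0.1179 [166 172 184]
[ 0.4612 -0.1352] [ 0.461  -0.1371  0.0186] 0.1173 [ 19  23 116]
[ 0.4792 -0.0918] [ 0.48   -0.0934  0.0187] 0.1182 [147 153 164]
[0.6007 0.1203] [0.6021 0.1188 0.0184] 0.1182 [191 198 211]
[0.6279 0.2076] [0.6284 0.2074 0.0185] 0.1182 [191 199 211]
[0.4534 0.1498] [0.4545 0.1488 0.0189] 0.1182 [192 200 213]
[0.4537 0.1954] [0.4547 0.1944 0.0183] 0.1177 [179  89  39]
[0.4553 0.2413] [0.4562 0.2406 0.0185] 0.1184 [195 203 216]
t 35.07 pos [ 0.4642 -0.1373  0.2307] shift [1.000e-01 1.000e+00 1.397e+02] turn [-0.08 -0.01 -0.01] F [-0.1  0.2 -0.4] gap 0.075
```

View pics/s9.png

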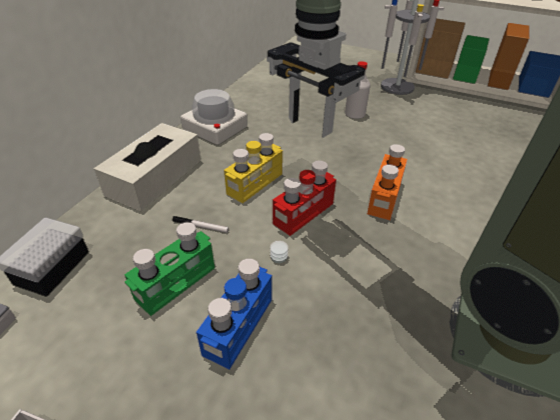

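The final view shows red in the red rack (308,177), yellow in the yellow rack (254,146) and blue in the blue rack (235,288). Their cap tops measure 0.117–0.118 m. The green well is free again, the white caps are where they were, and the gripper is clear.

```bash
python3 -c "
from cell import ctrl
print(ctrl.hand_in())"
```

```text
the job is handed in; nothing more can be done
None
```

The red, blue and yellow tubes are each fully down in the middle well of their own rack, with red going by way of the green rack. I handed the job in at about 35 s, with the red cap about 3 mm off centre (a lean of under 2°).

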